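# Jack up a microscope baseboard and hold it

### The arm

A 6-joint arm with a two-finger parallel gripper is mounted at the origin on the work surface. World frame = base frame: x ahead of the robot, y to its left, z up, the work surface at z = 0. Lengths are in mm, angles in rad, forces in N, time in s.
With the tool pointing down it reaches from about 350 to 775 mm from the base axis. Payload 7.3 kg.
Tool frame: the origin (TCP) lies midway between the tips of the shut fingers; the grasp point (between the pads) lies 19 mm behind it (bot.tcp_to_grasp is the distance from the TCP to the grasp point, in mm); z points along the fingers, y is the line along which they close (so a half turn about z gives the same grasp; the last joint's range is limited). The gripper opens to 92 mm and grips with 3 to 60 N. Pads are 19 mm wide; open, the fingers measure 130 mm over their backs; the gripper's body (75 mm by 190 mm) begins 47 mm behind the grasp point.
Start: joints at [1.037, 0.342, 1.524, -0, 1.275, -0.146], TCP at [198.518, 486.041, 226.741] pointing down, gripper open.
Joint ranges: [-2.53, 2.53], [-0.77, 2.02], [0.04, 2.7], [-1, 4.14], [0.28, 2.66], [-3.11, 3.11]. Speed limits (rad/s): [2.57, 2.57, 3.14, 3.14, 3.14, 3.14].

### API

Orientations are given as [roll, pitch, yaw] about the fixed x, y, z axes, in that order (R = Rz(yaw) Ry(pitch) Rx(roll)).
In Python, from plant import bot, viewer gives the robot as it stands. The module is installed in compiled form; this text tells all that it offers.
- The arm moves only by the shell command python3 -m handwheel 'ROWS'. ROWS is text: rows parted by semicolons, each of 7 numbers parted by spaces: the shift along the tool's x, y, z scaled (see below), then the turn, a rotation vector about the tool's x, y, z scaled (see below), then the opening, from -1 (shut) to 1 (fully open), so that 0 is half open. In form: tx ty tz rx ry rz gripper; .... A call has 1 to 8 rows; each row is the pose to reach, as a shift and turn from the pose commanded when the call began, along the tool's axes at that moment, turning the shorter way round; what a row does not reach only later rows make up. The controller multiplies each number of a shift by 10 cm and each number of a turn by pi rad. A row lasts 1/12 s, in which the tool goes at most 41.7 mm and 7.16 degrees, less where a joint would pass 70% of its speed; a pose out of reach is approached as far as the arm can. A call with a number of a shift or a turn outside -1 to 1 is refused whole. A call with a gripper value outside its range is refused whole. The fingers move at their own pace and stop on an object; the grip force is fixed at half the most. Time passes only in rows, so rows that repeat a pose let the fingers close. It gives the time, the measured TCP pose, the force, the opening and the grip force at its end, in the units of the state.
- bot.get_obs(): the state, without advancing time (a new reading comes with each control period).
- viewer.capture(name): name is "side" or "top"; returns a dict with "frame" (384x512x3 uint8, red, green, blue), "fov_y" (degrees; the focal length in pixels is half the picture's height over the tangent of half this angle, whatever the lens; pixels are square), "cx", "cy" (the principal point, pixels), "T" (4x4, takes a point from camera to world coordinates). Camera axes: x right, y down, z forward; pixel columns grow to the right and rows downward; lengths in mm; the calibration is good to about 2 mm. A picture is of the moment at which its call begins. There is no depth.
- bot.close_job(): hands the job in; it is judged then, once.
Trained networks look in a picture, given as the dict that the camera call returned (one of the last four; its "shot" number tells which), for a name from the list of things; names that differ only in an ending like _2 or _b are one class to them, and where a whole thing is asked for, a point or a joint stands for the part that bears it (a point fixed in the world has none). Each returns a list of dicts, best first, with "score" (0 to 1); they miss things now and then, are a little off and sometimes report something else, mostly with a low value. They report only what shows in the picture. A call takes as long as a camera call. They do not tell look-alikes from the thing itself.
- viewer.recognise(target, picture): "centre" ([column, row] in pixels, amid what is visible of it).
- viewer.cut_out(target, picture): "pixels" (384x512 bool, what is visible of it) and "centre" ([column, row] in pixels, amid what is visible of it).
The state is a dict: "time": time; "joint_positions": joint angles; "dq": joint speeds; "tau": joint torques, N m; "tool_pos": TCP position; "tcp_rot": TCP orientation; "contact_force": force on the tool from outside, world axes, zero at the start; "moment": the same for the moment, N m; "grip_width": finger opening in mm; "finger_force": force on a finger pad.
Only numpy, scipy, OpenCV 4.12 (cv2) and the standard library are available. Lean on these libraries where they do the work, as an engineer would, in place of code of your own. Each camera call takes 0.05 s, during which the arm holds its last target. There are 200 camera calls.

### The job

A foot under the microscope's baseboard has to be changed, so the board must be jacked up at its steel lift tab: put the white cap on the small pump jack's ram, rim down and fully seated, let go of it, then bring the jack up so that the cap stands centred under the ring marked on the tab, with the handle still up. Pump twice: push the handle all the way down, let it come all the way back up, then push it all the way down again and finish while holding it down, with the jack alone carrying the raised board. Leave the jar, the dropper bottle and the slide box where they are.

Things in the scene. Friction and masses are not known exactly. Their poses are not given: they have to be found in the camera images.
- stand: Fixed stand. Origin on the bench below the lift point, z up. On its -y side a plywood board (280 in x, 270 in y, 48 to 78 above the bench, near edge at y=-35) carries a black microscope (390 high, from y=-115 on). The lift tab juts from that edge to +y, whence the jack comes. Free below the tab, and under the board (48 high) between x=-95 and 95.
- lift_point (a point): Lift point: centre of the ring marked on the steel lift tab, on the tab's flat underside, 78 above the bench when the board is down. The tab is 60 wide (stand's x), 8 thick, and ends 25 mm beyond this point in the stand's +y. Rising with the board, up to about 16 mm.
- baseboard (a joint): Tilt of the board about a hinge along its far edge, 305 mm from the lift point: 0 lying on its feet, grows as the lift point rises (0.033 is 10 mm; 0.052 is the 16 mm of a full stroke; without the cap only 4 mm). It bears on the jack with about 12 N and sinks back when not held.
- jack: Pump jack, loose, about 0.8 kg, centre of mass about y=80. Base plate 80 (x) by 240 (y -30 to 210), 12 thick. Origin on the bench below the ram, z up, handle to its +y. Ram in a 40 diameter collar 34 high; grey pump block to grasp and slide it by: 28 wide in x, y 47 to 77, top 86 above the bench; pivot cheeks at y=95, 46 over all in x, 68 high.
- saddle (a point): Centre of the flat top of the jack's round steel ram (26 diameter, upright): 58 above the bench with the handle up; 24 mm higher with the handle fully down (48 mm per rad of handle).
- handle (a joint): Pump handle: 0 up, where a spring returns it; 0.5 rad is fully down at its stop. A press of 3 to 5 N at the grip moves it free, about 9 N when it lifts the board; it does not lock.
- handle_pivot (a point): Pivot of the handle, in the jack's frame at y = 95, z = 55; the handle turns about the jack's x axis through it.
- handle_grip: Grey grip bar at the handle's end, 56 long, 20 wide, 16 thick. Origin: middle of its top face, 125 along the handle from the pivot, 8 above its mid line; y points out along the handle, z off the top face. It slopes 0.45 rad up when up, 0.05 rad down when down; origin in the jack's frame y=204, z=117 up, y=219, z=57 down.
- cap: White nylon cap, an upside-down cup, 44 outer diameter, 30 high, 60 g, standing on its open rim; origin at the rim's centre, z to its closed end. Inside 32 diameter, 18 deep: it drops over the 26 mm ram and rests on its top, the rim then 40 above the bench (18 below the ram's top), the closed end 70 above the bench, 8 below the tab.
- reagent_jar: Bystander: glass jar, 60 diameter, 95 high, loose; origin under its centre.
- dropper_bottle: Bystander: small amber dropper bottle, 38 diameter, 75 high, loose; origin under its centre.
- slide_box: Bystander: wooden slide box, 85 by 100, 34 high, loose; origin under its centre.
There are look-alikes about, which are no part of the job. There is more than one size of the cap; the one meant has the size given above.

How it is judged:
By the outcome, as a careful person would: the job done as asked, in the order asked, and still so for the second after the job is handed in, while the arm keeps its last pose, push and grip.
It also fails if it takes over 67 s, if anything falls off the work surface, if the arm or the gripper's body presses on something with over 40 N, if the wrist force passes 120 N, or if a joint passes its speed limit or range.

## Working session

There is one attempt and no reset: what is moved stays moved. The work goes in short steps, Python scripts to look and compute and a shell command to move; the robot and the scene stay as the last step left them, time stands still between calls to the robot, and variables do not carry over. Pictures are saved under pics/ and viewed, at most 10 in all, crops included, and the job is handed in when it is done.

```bash
mkdir -p pics
cat > h.py <<'E'
import numpy as np, cv2
from plant import bot, viewer
from scipy.spatial.transform import Rotation as R
def cam(p):
    f=p["frame"].shape[0]/2/np.tan(np.radians(p["fov_y"])/2); return f,p["cx"],p["cy"],np.array(p["T"])
def ray(p,uv,z):
    f,cx,cy,T=cam(p); d=T[:3,:3]@np.array([(uv[0]-cx)/f,(uv[1]-cy)/f,1]); o=T[:3,3]
    return o+d*(z-o[2])/d[2]
def proj(p,X):
    f,cx,cy,T=cam(p); c=T[:3,:3].T@(np.array(X,float)-T[:3,3]); return np.array([f*c[0]/c[2]+cx,f*c[1]/c[2]+cy])
def save(p,n,crop=None,s=1):
    im=p["frame"][:,:,::-1]
    if crop: im=im[crop[1]:crop[3],crop[0]:crop[2]]
    cv2.imwrite("pics/"+n+".png",cv2.resize(im,None,fx=s,fy=s,interpolation=cv2.INTER_CUBIC))
E
python3 - <<'E'
from h import *
a=viewer.capture("top");b=viewer.capture("side")
im=np.vstack([a["frame"],b["frame"]])
cv2.imwrite("pics/a.png",cv2.resize(a["frame"][:,:,::-1],(800,600),interpolation=2));cv2.imwrite("pics/b.png",cv2.resize(b["frame"][:,:,::-1],(800,600),interpolation=2))
for p in (a,b):
    print(p["fov_y"],p["cx"],p["cy"],np.round(p["T"],3).tolist())
    for t in ["stand","baseboard","jack","saddle","handle_grip","cap","reagent_jar","dropper_bottle","slide_box"]:
        print(t,[(np.round(r["centre"]).tolist(),round(r["score"],2),np.round(ray(p,r["centre"],0)[:2]).tolist()) for r in viewer.recognise(t,p)])
print(bot.get_obs())
E
```

```text
52.11612068900249 253.6492431601793 195.99536317129514 [[0.009, -0.983, 0.184, 364.536], [-1.0, -0.011, -0.006, -29.636], [0.008, -0.184, -0.983, 1317.901], [0.0, 0.0, 0.0, 1.0]]
stand [([333.0, 215.0], 0.85, [548.0, -307.0])]
baseboard [([337.0, 212.0], 0.96, [558.0, -321.0]), ([334.0, 215.0], 0.49, [549.0, -311.0])]
jack [([208.0, 198.0], 0.93, [603.0, 118.0])]
saddle [([236.0, 198.0], 0.59, [602.0, 21.0]), ([334.0, 217.0], 0.29, [543.0, -310.0])]
handle_grip []
cap [([233.0, 275.0], 0.54, [346.0, 29.0]), ([256.0, 253.0], 0.5, [420.0, -47.0])]
reagent_jar [([142.0, 255.0], 0.67, [407.0, 332.0])]
dropper_bottle [([253.0, 142.0], 0.65, [805.0, -34.0])]
slide_box [([190.0, 140.0], 0.67, [810.0, 185.0])]
52.364971552285006 257.1122666292287 186.84451054802207 [[0.928, -0.274, 0.252, 305.964], [-0.372, -0.71, 0.598, -697.266], [0.015, -0.649, -0.761, 904.728], [0.0, 0.0, 0.0, 1.0]]
stand [([288.0, 272.0], 0.76, [572.0, -281.0])]
baseboard [([285.0, 271.0], 0.89, [567.0, -276.0])]
jack [([243.0, 163.0], 0.97, [601.0, 123.0]), ([288.0, 271.0], 0.41, [573.0, -279.0])]
saddle [([165.0, 133.
[... 411 characters left out ...]
: 1.0, 'joint_positions': array([ 1.03699582e+00,  3.41991914e-01,  1.52412244e+00, -3.03846135e-05,
        1.27538594e+00, -1.46001385e-01]), 'dq': array([-2.15781831e-04, -4.22045541e-04, -2.90856786e-05, -3.80669936e-04,
       -1.20027583e-03, -1.39697132e-04]), 'tau': array([ 1.94369418e-04, -4.31135702e+01, -2.44482404e+01,  7.20655220e-02,
        4.82086593e-02,  6.06360504e-05]), 'tool_pos': array([198.52436545, 486.02997961, 226.73686132]), 'tcp_rot': array([3.14150551e+00, 4.21963293e-05, 2.75380238e+00]), 'contact_force': array([-0.0048246 ,  0.3759834 ,  0.47824243]), 'moment': array([-0.0619271 ,  0.00812069, -0.02163104]), 'finger_force': 0.0, 'grip_width': 91.51018721578875}
```

View pics/a.png

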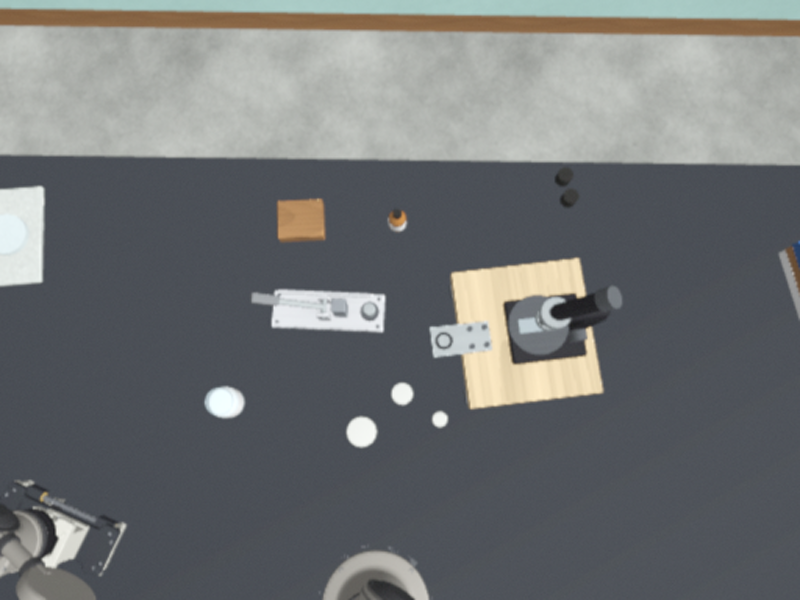

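View pics/b.png

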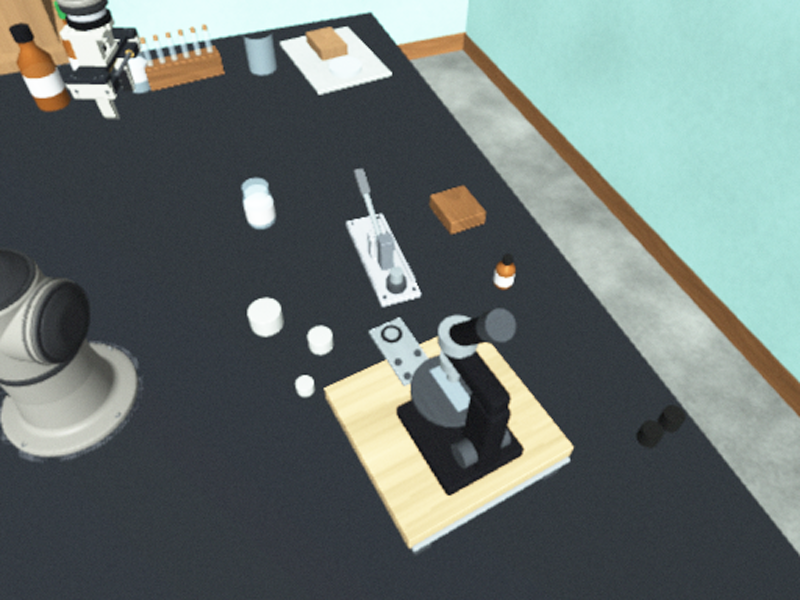

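The top view shows three white caps at (362,432) large, (402,394) middle and (440,419) small. The jack's ram is at (370,311) and the ring at (444,341), in 800x600 pixels. I'll measure the cap sizes and take one close crop.

Run:
```python
from h import *
for n in ("top","side"):
    p=viewer.capture(n)
    fr=p["frame"].astype(int)
    w=((fr.min(2)>150)).astype(np.uint8)
    k,l,st,c=cv2.connectedComponentsWithStats(w)
    for g in [(346,29),(420,-47),(370,-110)]:
        u=proj(p,[*g,20]); i=1+np.argmin(np.hypot(*(c[1:]-u).T)); 
        f,cx,cy,T=cam(p); d=np.linalg.norm(T[:3,3]-[*g,20])
        print(n,g,c[i].round(1),st[i].tolist(),"width mm",round(st[i][2]*d/f,1), "areadiam",round(np.sqrt(st[i][4]*4/np.pi)*d/f,1),"pos z30",ray(p,c[i],30)[:2].round(1),"z15",ray(p,c[i],15)[:2].round(1))
    for t in ["jack","cap","handle_grip","saddle","lift_point"]:
        for r in viewer.cut_out(t,p):
            if r["score"]>.3:
                ys,xs=np.nonzero(r["pixels"]); print(t,round(r["score"],2),np.round(r["centre"],1),len(xs),xs.min(),xs.max(),ys.min(),ys.max())
    if n=="top": A=cv2.resize(fr[175:275,150:340].astype(np.uint8)[:,:,::-1],None,fx=4,fy=4,interpolation=2)
    else: B=cv2.resize(fr[100:260,160:340].astype(np.uint8)[:,:,::-1],None,fx=4,fy=3.7,interpolation=2)
cv2.imwrite("pics/c.png",A);cv2.imwrite("pics/d.png",B)
```

```text
top (346, 29) [231.1 276. ] [222, 267, 19, 19, 299] width mm 62.9 areadiam 64.6 pos z30 [343.3  32.6] z15 [343.   33.3]
top (420, -47) [257.1 251.6] [251, 245, 14, 14, 158] width mm 46.3 areadiam 46.9 pos z30 [421.7 -50.4] z15 [422.3 -50.7]
top (370, -110) [281.3 267.9] [277, 263, 10, 11, 86] width mm 33.1 areadiam 34.7 pos z30 [ 370.1 -128.9] z15 [ 370.2 -130.1]
jack 0.85 [208.3 197.4] 1816 160 245 185 212
cap 0.56 [233.  277.2] 278 222 240 267 285
cap 0.52 [256.8 252.6] 131 251 263 245 257
handle_grip 0.53 [169.3 192.8] 118 160 178 187 194
saddle 0.56 [236.8 200.7] 58 232 239 193 201
lift_point 0.64 [336.8 214.3] 8239 275 397 165 260
side (346, 29) [169.3 202.3] [158, 190, 23, 26, 445] width mm 67.5 areadiam 69.8 pos z30 [342.1  26.9] z15 [342.8  39.3]
side (420, -47) [204.6 217.1] [197, 208, 16, 19, 251] width mm 45.2 areadiam 50.5 pos z30 [420.3 -59.1] z15 [422.2 -48.1]
side (370, -110) [194.6 246.4] [189, 240, 12, 14, 139] width mm 32.7 areadiam 36.2 pos z30 [ 368.8 -139.8] z15 [ 369.9 -130.2]
jack 0.83 [241.7 161.9] 1699 222 269 107 195
cap 0.56 [169.1 202.2] 467 159 181 189 214
cap 0.52 [207.8 217.4] 262 197 213 208 226
cap 0.42 [195.4 247.1] 143 190 201 240 253
saddle 0.59 [165.7 129. ] 513 155 175 114 144
saddle 0.44 [256.1 172.5] 92 250 258 170 181
lift_point 0.78 [282.8 269. ] 13770 209 365 198 348
```

View pics/c.png

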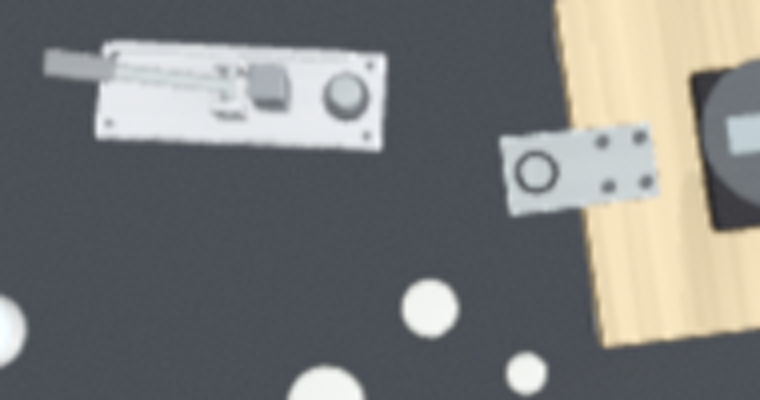

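View pics/d.png

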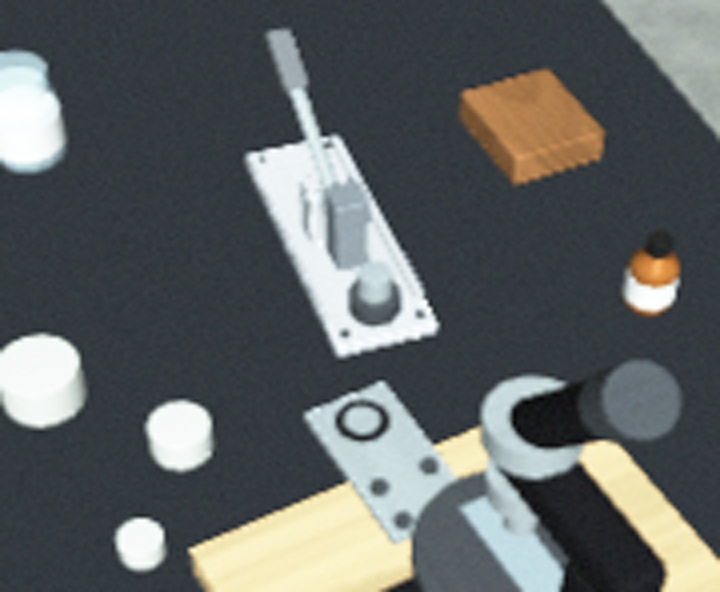

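The middle cap at crop c (430,308) measures about 46 mm across, against 64 and 34 for the others, so it is the 44 mm one. The ring is at (537,172) in crop c and (362,420) in crop d. The ram top is at (349,90) in c and (377,277) in d. Next I fit the poses.

```bash
cat > fit.py <<'E'
from h import *
from scipy.optimize import least_squares
def fit(obs,x0):
    def pt(x,q): c,s=np.cos(x[2]),np.sin(x[2]); return [x[0]+c*q[0]-s*q[1],x[1]+s*q[0]+c*q[1],q[2]]
    r=lambda x:np.concatenate([proj(p,pt(x,q))-uv for p,q,uv in obs])
    s=least_squares(r,x0,loss="soft_l1",x_scale=[10,10,.1]); return s.x,r(s.x).reshape(-1,2).round(1)
E
python3 - <<'E'
from fit import *
a=viewer.capture("top");b=viewer.capture("side")
A=lambda x,y:np.array([(x+.5)/4-.5+150,(y+.5)/4-.5+175]); B=lambda x,y:np.array([(x+.5)/4-.5+160,(y+.5)/3.7-.5+100])
# jack: +y axis toward world +y
C=[(-40,-30,12),(40,-30,12),(40,210,12),(-40,210,12)]
jo=[(a,(40,-30,12),A(387,55)),(a,(-40,-30,12),A(381,152)),(a,(-40,210,12),A(95,138)),(a,(40,210,12),A(104,40)),
(a,(0,0,58),A(349,90)),(b,(0,0,58),B(377,271)),(b,(40,-30,12),B(438,326)),(b,(-40,-30,12),B(340,352)),(b,(-40,210,12),B(247,155)),(b,(40,210,12),B(337,135))]
for g in ([600,20,0],):
    x,r=fit(jo,g); print("jack",x.round(3),r.tolist())
ra=ray(a,A(537,172),86);rb=ray(b,B(362,420),86);print("ring",ra,rb)
# tab: corners far end y=+25, x=+-30; stand frame y toward +y world ~
to=[(a,(0,0,86),A(537,172)),(b,(0,0,86),B(362,420)),(a,(30,25,86),A(501,136)),(a,(-30,25,86),A(511,216)),(b,(-30,25,86),B(306,414)),(b,(30,25,86),B(381,383)),
(a,(140,-35,78),(451/1.5625,271/1.5625)),(a,(-140,-35,78),(469/1.5625,408/1.5625)),(a,(-140,-305,78),(603/1.5625,392/1.5625)),(a,(140,-305,78),(580/1.5625,259/1.5625)),(b,(-140,-35,78),(325/1.5625,388/1.5625)),(b,(-140,-305,78),(413/1.5625,544/1.5625)),(b,(140,-305,78),(573/1.5625,446/1.5625))]
x,r=fit(to,[530,-130,0]);print("stand",x.round(3),r.tolist())
E
```

```text
jack [ 5.95984e+02  1.94240e+01 -3.70000e-02] [[-0.2, -0.0], [0.1, -1.0], [0.2, -0.8], [-0.0, 0.4], [-0.7, -0.1], [-0.3, 0.8], [0.2, 0.1], [-0.6, -0.2], [-0.2, 0.2], [0.1, 0.4]]
ring [ 526.39548998 -133.39516048   86.        ] [ 526.91563057 -130.54782263   86.        ]
stand [ 5.26389e+02 -1.33444e+02  1.32000e-01] [[0.0, 0.0], [0.2, 0.9], [-0.1, 0.6], [-0.1, -0.6], [-0.5, 0.2], [0.8, -0.1], [-0.2, 0.7], [0.7, -0.3], [0.0, -0.7], [-1.0, -1.2], [-0.9, -0.0], [-2.3, -0.9], [1.0, 0.8]]
```

```bash
cat > go.py <<'E'
# usage: go.py x y z yaw -> remaining shift in tool axes (units 10 cm) and turn (units pi)
import sys
from h import *
x,y,z,yaw=map(float,sys.argv[1:5]); o=bot.get_obs()
Rn=R.from_euler("xyz",o["tcp_rot"]); Rt=R.from_euler("xyz",[np.pi,0,yaw])
print("t",(Rn.inv().apply(np.array([x,y,z])-o["tool_pos"])/100).round(3),"r",((Rn.inv()*Rt).as_rotvec()/np.pi).round(4),"time",round(o["time"],2),"pos",o["tool_pos"].round(1),"yaw",round(o["tcp_rot"][2],3),"w",round(o["grip_width"],1),"F",o["contact_force"].round(1))
E
M="python3 -m handwheel"
$M '-1 -1 0 0 0 0 1;-1 -1 0 0 0 0 1;-1 -1 0 0 0 0 1;-1 -1 0 0 0 0 1'
$M '-1 -1 0 0 0 0 1;-1 -1 0 0 0 0 1;-1 -1 0 0 0 0 1;-1 -1 0 0 0 0 1'
$M '-1 -1 0 0 0 0 1;-1 -1 0 0 0 0 1;-1 -1 0 0 0 0 1;-1 -1 0 0 0 0 1'
$M '-1 -1 0 0 0 0 1;-1 -1 0 0 0 0 1;-1 -1 0 0 0 0 1;-1 -1 0 0 0 0 1'
$M '0 0 0 0 0 0.19 1;0 0 0 0 0 0.19 1;0 0 0 0 0 0.19 1;0 0 0 0 0 0.19 1;0 0 0 0 0 0.19 1;0 0 0 0 0 0.19 1'
$M '0 0 0 0 0 0.187 1;0 0 0 0 0 0.187 1;0 0 0 0 0 0.187 1;0 0 0 0 0 0.187 1;0 0 0 0 0 0.187 1;0 0 0 0 0 0.187 1'
python3 go.py 422 -50 60 1.571
```

```text
time: 2.03
tool_pos: [253.9, 352.2, 226.6]
tcp_rot: [-3.14, 0.001, 2.753]
contact_force: [0.4, -0.0, -0.2]
grip_width: 92.0
finger_force: 0.0
time: 2.37
tool_pos: [309.0, 221.9, 226.9]
tcp_rot: [-3.141, 0.001, 2.752]
contact_force: [-0.0, -0.2, -0.1]
grip_width: 91.7
finger_force: 0.0
time: 2.7
tool_pos: [364.3, 91.2, 227.0]
tcp_rot: [-3.141, 0.002, 2.751]
contact_force: [0.9, -0.3, -0.0]
grip_width: 91.7
finger_force: 0.0
time: 3.03
tool_pos: [419.3, -39.8, 226.9]
tcp_rot: [-3.141, 0.002, 2.751]
contact_force: [-0.3, 0.3, 0.2]
grip_width: 92.0
finger_force: 0.0
time: 3.53
tool_pos: [417.6, -35.6, 226.8]
tcp_rot: [3.141, 0.0, 2.153]
contact_force: [0.1, 0.1, 0.6]
grip_width: 91.7
finger_force: 0.0
time: 4.03
tool_pos: [417.6, -35.5, 226.8]
tcp_rot: [3.141, -0.0, 1.569]
contact_force: [0.6, -0.2, 0.8]
grip_width: 91.9
finger_force: 0.0
t [-0.145  0.044  1.668] r [ 0.0001 -0.     -0.0005] time 4.03 pos [417.6 -35.5 226.8] yaw 1.569 w 91.9 F [ 0.6 -0.2  0.8]
```

```bash
M="python3 -m handwheel"
$M '-0.145 0.044 1 0 0 0 1;-0.145 0.044 1 0 0 0 1;-0.145 0.044 1 0 0 0 1'
$M '0 0 0.7 0 0 0 1;0 0 0.7 0 0 0 1;0 0 0.7 0 0 0 1'
$M '0 0 0.51 0 0 0 1;0 0 0.51 0 0 0 1;0 0 0.51 0 0 0 1'
$M '0 0 0 0 0 0 -0.5;0 0 0 0 0 0 -0.5;0 0 0 0 0 0 -0.5;0 0 0 0 0 0 -0.5;0 0 0 0 0 0 -0.5;0 0 0 0 0 0 -0.5;0 0 0 0 0 0 -0.5;0 0 0 0 0 0 -0.5'
python3 go.py 422 -50 6 1.571
```

```text
time: 4.28
tool_pos: [420.0, -49.8, 123.3]
tcp_rot: [-3.137, -0.001, 1.575]
contact_force: [-0.9, 0.4, -0.1]
grip_width: 91.4
finger_force: 0.0
time: 4.53
tool_pos: [418.6, -49.1, 52.6]
tcp_rot: [-3.133, -0.003, 1.574]
contact_force: [-1.9, -0.5, 0.3]
grip_width: 91.3
finger_force: 0.0
time: 4.78
tool_pos: [421.1, -49.8, 4.8]
tcp_rot: [-3.138, -0.001, 1.573]
contact_force: [-0.8, -0.6, 0.2]
grip_width: 91.8
finger_force: 0.0
time: 5.45
tool_pos: [422.0, -50.0, 5.9]
tcp_rot: [3.141, -0.0, 1.569]
contact_force: [0.2, -0.5, 3.0]
grip_width: 44.0
finger_force: 30.1
t [ 0.     0.    -0.001] r [ 0.0001 -0.     -0.0005] time 5.45 pos [422.  -50.    5.9] yaw 1.569 w 44.0 F [ 0.2 -0.5  3. ]
```

```bash
M="python3 -m handwheel"
$M '0 0 -1 0 0 0 -0.5;0 0 -1 0 0 0 -0.5;0 0 -1 0 0 0 -0.5;0 0 -1 0 0 0 -0.5'
$M '0.35 0.9 0 0 0 0 -0.5;0.35 0.9 0 0 0 0 -0.5;0.35 0.9 0 0 0 0 -0.5;0.35 0.9 0 0 0 0 -0.5'
$M '0.344 0.84 0 0 0 0.011 -0.5;0.344 0.84 0 0 0 0.011 -0.5;0.344 0.84 0 0 0 0.011 -0.5;0.344 0.84 0 0 0 0.011 -0.5;0.344 0.84 0 0 0 0.011 -0.5'
python3 go.py 596 19.4 46 1.534
python3 - <<'E'
from h import *
a=viewer.capture("top");b=viewer.capture("side")
t=bot.get_obs()["tool_pos"]; print(t, "side px of tcp",proj(b,t),"cap rim",proj(b,[t[0],t[1],t[2]-6]),"cap top",proj(b,[t[0],t[1],t[2]+24]))
A=cv2.resize(b["frame"][100:210,190:310][:,:,::-1],None,fx=5,fy=5,interpolation=2)
cv2.imwrite("pics/e.png",A)
E
```

```text
time: 5.78
tool_pos: [424.3, -50.7, 109.2]
tcp_rot: [3.134, 0.002, 1.57]
contact_force: [1.0, 0.5, -0.6]
grip_width: 43.3
finger_force: 30.0
time: 6.12
tool_pos: [514.2, -14.1, 104.4]
tcp_rot: [3.141, -0.0, 1.571]
contact_force: [-0.3, -0.0, -0.8]
grip_width: 43.4
finger_force: 30.0
time: 6.53
tool_pos: [594.3, 19.0, 104.1]
tcp_rot: [-3.138, 0.0, 1.535]
contact_force: [-0.3, 0.2, -0.3]
grip_width: 43.6
finger_force: 30.0
t [0.005 0.019 0.581] r [-0.0012  0.      0.0004] time 6.53 pos [594.3  19.  104.1] yaw 1.535 w 43.6 F [-0.3  0.2 -0.3]
[594.12841193  18.58414507 104.91801756] side px of tcp [253.21225322 162.90338145] cap rim [253.1967983  164.36661599] cap top [253.275366   156.92801712]
```

View pics/e.png

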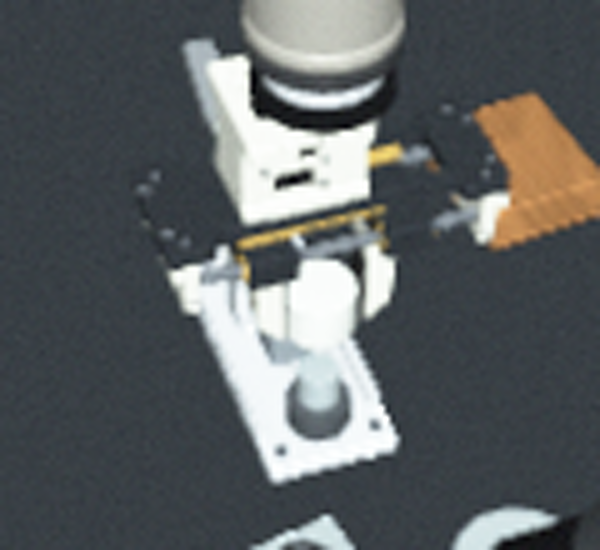

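Run:
```python
from h import *
b=viewer.capture("side");a=viewer.capture("top")
for x in (592,594,596,598): print(x,proj(b,[x,19,58]),proj(a,[x,19,58]))
print(proj(b,[596,22,58]), proj(b,[594.5,18.6,119]), proj(b,[594.5,18.6,129]),bot.get_obs()["tool_pos"])
f=b["frame"].astype(int)
for r in (150,152,154,156,158,160,162,164,166,168,170,172,174,176,178,180): print(r,f[r,242:268].min(1).tolist())
```

```text
592 [252.36703998 174.12959726] [236.33307271 198.27573286]
594 [253.0020111  173.94813439] [236.3437163  197.67218695]
596 [253.63642302 173.76683133] [236.35435378 197.06898759]
598 [254.27027648 173.58568786] [236.36498516 196.46613447]
[253.26172371 173.06275379] [253.36985877 159.38376934] [253.39725361 156.86958837] [594.79588235  18.52328168 105.64475481]
150 [53, 52, 55, 49, 54, 59, 59, 85, 138, 153, 140, 148, 140, 134, 106, 89, 76, 79, 59, 42, 95, 206, 247, 237, 164, 46]
152 [61, 58, 60, 55, 53, 54, 54, 70, 178, 238, 240, 242, 240, 237, 234, 222, 154, 69, 40, 30, 59, 194, 247, 246, 244, 241]
154 [52, 54, 49, 50, 52, 53, 53, 115, 226, 250, 250, 249, 249, 250, 250, 250, 250, 246, 198, 28, 58, 196, 246, 246, 246, 248]
156 [50, 54, 66, 113, 122, 172, 234, 239, 247, 250, 250, 250, 250, 250, 250, 250, 250, 250, 242, 168, 80, 205, 246, 246, 246, 241]
158 [235, 241, 246, 246, 232, 225, 250, 250, 250, 251, 251, 250, 250, 251, 250, 250, 250, 250, 247, 207, 89, 208, 247, 246, 247, 230]
160 [246, 246, 247, 247, 232, 221, 250, 251, 250, 251, 251, 251, 251, 250, 250, 250, 251, 250, 230, 1
[... 639 characters left out ...]
0, 229, 237, 202, 111, 56, 58, 59, 55, 53]
172 [245, 233, 184, 181, 186, 188, 211, 225, 203, 211, 210, 210, 211, 209, 214, 229, 237, 231, 230, 239, 206, 113, 60, 54, 57, 58]
174 [244, 244, 243, 243, 244, 244, 234, 214, 210, 216, 215, 214, 218, 215, 220, 216, 227, 240, 230, 230, 239, 207, 112, 53, 57, 59]
176 [244, 245, 244, 245, 244, 233, 168, 127, 169, 197, 210, 222, 217, 211, 200, 163, 155, 227, 240, 231, 232, 239, 209, 112, 61, 57]
178 [243, 244, 244, 245, 230, 145, 89, 123, 167, 189, 200, 207, 210, 201, 187, 153, 98, 136, 219, 242, 231, 231, 239, 199, 81, 57]
180 [244, 244, 245, 246, 230, 140, 92, 107, 152, 192, 203, 207, 209, 201, 178, 132, 96, 100, 196, 244, 241, 240, 240, 219, 92, 57]
```

```bash
M="python3 -m handwheel"
$M '0.005 0 0.4 0 0 0 -0.5;0.005 0 0.4 0 0 0 -0.5;0.005 0 0.4 0 0 0 -0.5;0.005 0 0.4 0 0 0 -0.5'
python3 go.py 595 19.2 60 1.534
$M '0 0 0.03 0 0 0 -0.5;0 0 0.05 0 0 0 -0.5;0 0 0.05 0 0 0 -0.5;0 0 0.05 0 0 0 -0.5'
python3 go.py 595 19.2 60 1.534
```

```text
time: 7.07
tool_pos: [595.9, 19.4, 66.7]
tcp_rot: [-3.141, -0.0, 1.535]
contact_force: [0.7, -0.4, -0.3]
grip_width: 43.7
finger_force: 30.0
t [-0.002 -0.009  0.067] r [-0.     -0.      0.0002] time 7.07 pos [595.9  19.4  66.7] yaw 1.535 w 43.7 F [ 0.7 -0.4 -0.3]
time: 7.4
tool_pos: [596.2, 19.7, 61.2]
tcp_rot: [3.141, -0.0, 1.535]
contact_force: [-0.2, -0.9, -0.1]
grip_width: 43.8
finger_force: 30.0
t [-0.005 -0.012  0.012] r [ 0.0002 -0.      0.0003] time 7.4 pos [596.2  19.7  61.2] yaw 1.535 w 43.8 F [-0.2 -0.9 -0.1]
```

```bash
M="python3 -m handwheel"
$M '0 0 0.04 0 0 0 -0.5;0 0 0.08 0 0 0 -0.5;0 0 0.08 0 0 0 -0.5'
python3 go.py 596 19.4 46 1.534
```

```text
time: 7.65
tool_pos: [595.4, 19.7, 51.7]
tcp_rot: [-3.14, -0.0, 1.535]
contact_force: [0.1, -0.1, -1.3]
grip_width: 43.2
finger_force: 30.0
t [-0.003  0.006  0.057] r [-0.0005 -0.      0.0003] time 7.65 pos [595.4  19.7  51.7] yaw 1.535 w 43.2 F [ 0.1 -0.1 -1.3]
```

Inside, with no force. Now I lower it to the seat in small steps.

```bash
M="python3 -m handwheel"
$M '0 0 0.03 0 0 0 -0.5;0 0 0.05 0 0 0 -0.5;0 0 0.05 0 0 0 -0.5;0 0 0.05 0 0 0 -0.5'
$M '0 0 0.02 0 0 0 -0.5;0 0 0.02 0 0 0 -0.5;0 0 0.02 0 0 0 -0.5'
```

```text
time: 7.98
tool_pos: [596.0, 19.7, 47.5]
tcp_rot: [-3.141, -0.0, 1.535]
contact_force: [0.9, -0.0, -0.3]
grip_width: 43.4
finger_force: 30.0
time: 8.23
tool_pos: [596.3, 19.6, 45.9]
tcp_rot: [3.141, -0.0, 1.535]
contact_force: [0.8, 0.9, 0.4]
grip_width: 43.3
finger_force: 30.0
```

```bash
M="python3 -m handwheel"
$M '0 0 0.015 0 0 0 -0.5;0 0 0.015 0 0 0 -0.5;0 0 0.015 0 0 0 -0.5'
$M '0 0 0 0 0 0 0.5;0 0 0 0 0 0 0.5;0 0 0 0 0 0 0.5;0 0 0 0 0 0 0.5;0 0 0 0 0 0 0.5;0 0 0 0 0 0 0.5'
$M '0 0 -1 0 0 0 0.5;0 0 -1 0 0 0 0.5;0 0 -1 0 0 0 0.5;0 0 -1 0 0 0 0.5'
$M '1 0 0 0 0 0 0.5;1 0 0 0 0 0 0.5;1 0 0 0 0 0 0.5;1 0 0 0 0 0 0.5'
python3 - <<'E'
from h import *
b=viewer.capture("side")
A=cv2.resize(b["frame"][100:210,190:310][:,:,::-1],None,fx=5,fy=5,interpolation=2)
cv2.imwrite("pics/f.png",A)
t=bot.get_obs();print(t["tool_pos"])
for z in (40,70):print([proj(b,[596+d,19.6,z]).round(1).tolist() for d in (-22,0,22)])
E
```

```text
time: 8.48
tool_pos: [596.4, 19.6, 45.7]
tcp_rot: [3.14, 0.0, 1.535]
contact_force: [-2.3, -0.3, 9.8]
grip_width: 44.0
finger_force: 30.0
time: 8.98
tool_pos: [596.0, 19.7, 44.0]
tcp_rot: [-3.141, -0.0, 1.535]
contact_force: [0.4, -0.3, -0.1]
grip_width: 68.5
finger_force: 0.0
time: 9.32
tool_pos: [598.8, 19.5, 149.4]
tcp_rot: [3.132, 0.0, 1.535]
contact_force: [1.0, 0.4, -0.4]
grip_width: 68.7
finger_force: 0.0
time: 9.65
tool_pos: [598.7, 123.4, 142.9]
tcp_rot: [-3.14, -0.001, 1.539]
contact_force: [0.0, -0.1, 0.6]
grip_width: 69.1
finger_force: 0.0
[598.88418298 121.29137865 142.96150071]
[[246.6, 179.7], [253.5, 177.7], [260.4, 175.7]]
[[246.5, 172.8], [253.6, 170.8], [260.6, 168.9]]
```

View pics/f.png

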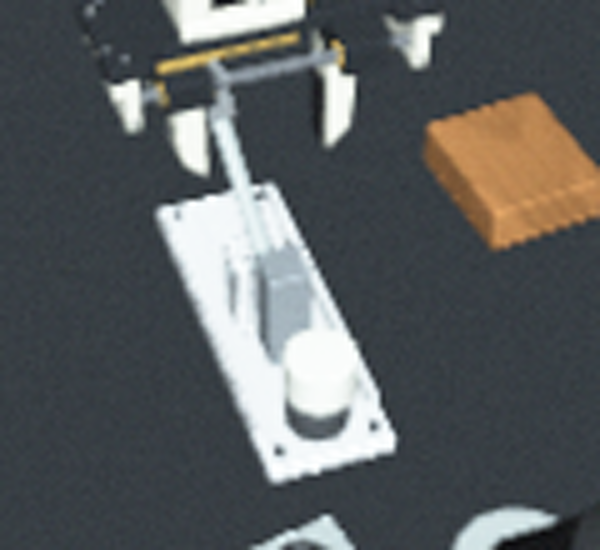

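The cap is seated: contact came at 45.7 mm TCP height, so the rim is at 40 mm. The crop shows it level on the ram at (318,370). Next I grasp the pump block.

```bash
python3 -m handwheel '0 0 0 0 0 0 0.5;0 0 0 0 0 0 0.5'; python3 go.py 598.3 81.6 40 1.534
```

```text
time: 9.87
tool_pos: [599.5, 118.4, 143.6]
tcp_rot: [-3.141, 0.0, 1.534]
contact_force: [-0.7, -0.9, -0.1]
grip_width: 68.8
finger_force: 0.0
t [-0.367  0.003  1.036] r [-0.0003  0.0001 -0.    ] time 9.87 pos [599.5 118.4 143.6] yaw 1.534 w 68.8 F [-0.7 -0.9 -0.1]
```

```bash
M="python3 -m handwheel"
$M '-0.367 0.003 0 0 0 0 0.5;-0.367 0.003 0 0 0 0 0.5;-0.367 0.003 0.9 0 0 0 0.5;-0.367 0.003 0.9 0 0 0 0.5;-0.367 0.003 0.9 0 0 0 0.5;-0.367 0.003 1 0 0 0 0.5;-0.367 0.003 1 0 0 0 0.5'
$M '0 0 0 0 0 0 -0.2;0 0 0 0 0 0 -0.5;0 0 0 0 0 0 -0.8;0 0 0 0 0 0 -0.8;0 0 0 0 0 0 -0.8;0 0 0 0 0 0 -0.8;0 0 0 0 0 0 -0.8;0 0 0 0 0 0 -0.8'
python3 go.py 598.3 81.6 40 1.534
```

```text
time: 10.45
tool_pos: [598.4, 82.2, 43.5]
tcp_rot: [-3.14, 0.0, 1.534]
contact_force: [0.3, 0.1, 0.5]
grip_width: 68.9
finger_force: 0.0
time: 11.12
tool_pos: [597.8, 83.0, 44.5]
tcp_rot: [-3.14, 0.0, 1.535]
contact_force: [-5.7, 0.8, 5.3]
grip_width: 27.5
finger_force: 30.0
t [-0.014  0.005  0.045] r [-0.0005  0.      0.0004] time 11.12 pos [597.8  83.   44.5] yaw 1.535 w 27.5 F [-5.7  0.8  5.3]
```

```bash
M="python3 -m handwheel"
$M '-0.08 -0.07 0 0 0 0 -0.8;-0.2 -0.17 0 0 0 -0.01 -0.8;-0.35 -0.3 0 0 0 -0.02 -0.8;-0.5 -0.44 0 0 0 -0.03 -0.8;-0.66 -0.58 0 0 0 -0.04 -0.8;-0.82 -0.72 0 0 0 -0.05 -0.8;-0.92 -0.8 0 0 0 -0.0535 -0.8;-0.97 -0.845 0 0 0 -0.0535 -0.8'
$M '0 0 0 0 0 0 -0.8;0 0 0 0 0 0 -0.8'
python3 go.py 517.8 -69.8 43.5 1.703
python3 - <<'E'
from h import *
b=viewer.capture("side");a=viewer.capture("top")
A=cv2.resize(b["frame"][140:260,180:320][:,:,::-1],None,fx=5,fy=5,interpolation=2)
cv2.imwrite("pics/g.png",A)
o=bot.get_obs();t=o["tool_pos"];yw=o["tcp_rot"][2]-np.pi/2;c,s=np.cos(yw),np.sin(yw)
q=np.array([.4,-63.3]);r=t[:2]+[c*q[0]-s*q[1],s*q[0]+c*q[1]];print("ram",r,yw,proj(b,[*r,70]),proj(a,[*r,70]))
print("ring",proj(b,[526.5,-132.5,86]),proj(a,[526.5,-132.5,86]))
E
```

```text
time: 11.78
tool_pos: [510.8, -11.7, 44.5]
tcp_rot: [3.14, -0.0, 1.702]
contact_force: [3.0, 2.6, 0.8]
grip_width: 27.6
finger_force: 30.0
time: 11.95
tool_pos: [510.5, -11.8, 44.5]
tcp_rot: [-3.141, 0.001, 1.702]
contact_force: [-4.2, -5.6, 5.3]
grip_width: 28.3
finger_force: 30.0
t [-0.584 -0.004  0.01 ] r [-0.0003  0.0003 -0.0002] time 11.95 pos [510.5 -11.8  44.5] yaw 1.702 w 28.3 F [-4.2 -5.6  5.3]
ram [519.42332089 -74.32072412] 0.13211001510594023 [240.06587971 201.95624827] [265.00036177 220.2507246 ]
ring [250.24734979 213.75775042] [283.59182833 217.58928207]
```

View pics/g.png

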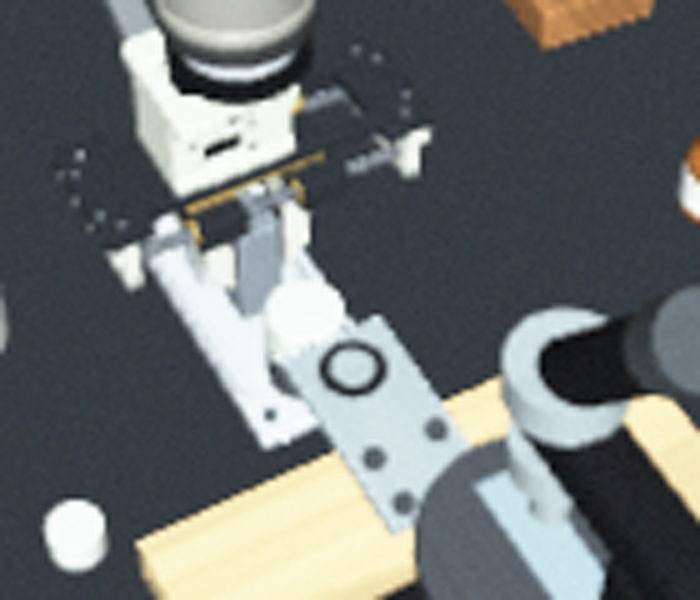

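The cap top is at (305,312) in the crop and the ring at (353,367), so the jack is lined up with the tab, the cap about 59 mm short. Next I measure the cap's offset from the ring in the top view.

Run:
```python
from h import *
a=viewer.capture("top");b=viewer.capture("side")
print("side corrected ring",ray(b,(249.7,213.0),86))
A=cv2.resize(a["frame"][190:250,235:315][:,:,::-1],None,fx=8,fy=8,interpolation=2)
cv2.imwrite("pics/h.png",A)
```

```text
side corrected ring [ 526.05735819 -129.69786168   86.        ]
```

View pics/h.png

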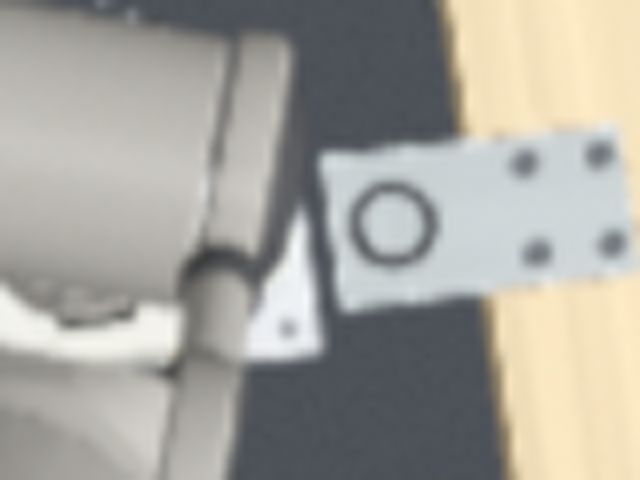

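The top view shows the ring at (394,223) and the jack's base corner at (323,355), with the cap hidden by the arm. I use the corner to find the top camera's offset.

Run:
```python
from h import *
a=viewer.capture("top");b=viewer.capture("side")
pc=proj(a,[483.7,-109.3,12]); m=np.array([235+323.5/8-.5,190+355.5/8-.5]); ring=np.array([235+394.5/8-.5,190+223.5/8-.5])
print("corner bias",m-pc,"ring raw",ray(a,ring,86),"ring corr",ray(a,ring-(m-pc),86))
# side: corners of base near-left at crop g (265,447)
print("side corner pred",proj(b,[483.7,-109.3,12]),"meas",180+265.5/5-.5,140+447.5/5-.5)
```

```text
corner bias [0.09829355 0.75575566] ring raw [ 526.99043231 -133.2003779    86.        ] ring corr [ 529.39452015 -132.90107142   86.        ]
side corner pred [232.66900318 227.99188479] meas 232.6 229.0
```

```bash
M="python3 -m handwheel"
$M '-0.06 0 0 0 0 0 -0.8;-0.15 0 0 0 0 0 -0.8;-0.25 0 0 0 0 0 -0.8;-0.35 0 0 0 0 0 -0.8;-0.45 0 0 0 0 0 -0.8;-0.53 0 0 0 0 0 -0.8;-0.58 0 0 0 0 0 -0.8;-0.58 0 0 0 0 0 -0.8'
$M '0 0 0 0 0 0 -0.8;0 0 0 0 0 0 -0.8'
python3 - <<'E'
from h import *
b=viewer.capture("side")
A=cv2.resize(b["frame"][150:250,200:300][:,:,::-1],None,fx=6,fy=6,interpolation=2)
cv2.imwrite("pics/i.png",A)
o=bot.get_obs();t=o["tool_pos"];yw=o["tcp_rot"][2]-np.pi/2;c,s=np.cos(yw),np.sin(yw)
P=lambda x,y:t[:2]+[c*(x+.4)-s*(y-63.3),s*(x+.4)+c*(y-63.3)]
print("ram",P(0,0),yw)
E=lambda n,q,z:print(n,((proj(b,[*P(*q),z])-[200,150]+.5)*6-.5).round(1))
E("cap top",(0,0),70);E("cap left",(-22,0),60);E("corner-",(-40,-30),12);E("corner+",(40,-30),12);E("corner-far",(-40,210),12);E("collar",(0,0),34)
print((proj(b,[*P(0,0),86])-[200,150]+.5)*6-.5)
E
```

```text
time: 12.92
tool_pos: [519.1, -68.3, 44.5]
tcp_rot: [3.141, -0.0, 1.703]
contact_force: [-0.5, 0.3, 4.0]
grip_width: 28.0
finger_force: 30.0
time: 13.08
tool_pos: [519.1, -68.3, 44.4]
tcp_rot: [3.14, 0.001, 1.703]
contact_force: [1.4, 0.7, 4.7]
grip_width: 28.0
finger_force: 30.0
ram [ 527.84634061 -130.98172307] 0.1323415637540979
cap top [305.5 403.3]
cap left [261.6 436.3]
corner- [259.  563.1]
corner+ [413.7 490.7]
corner-far [ 34.3 205.9]
collar [305.4 450.4]
[305.60986301 381.51695124]
```

View pics/i.png

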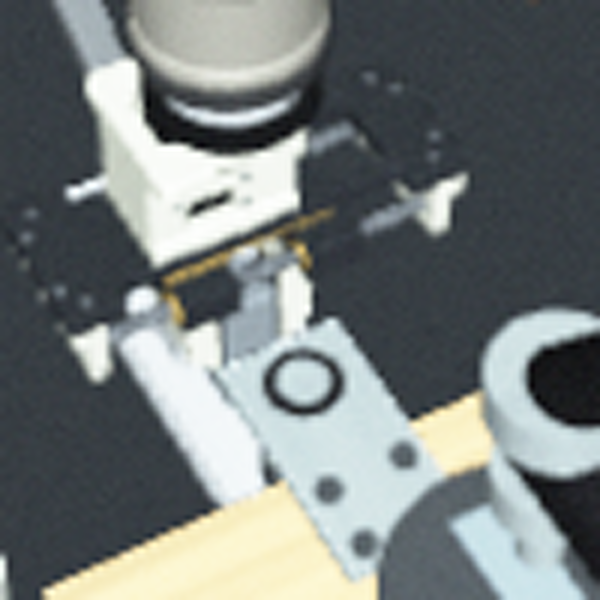

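The ring at (304,382) sits over the predicted ram at about (306–308,382), so the jack is centred within about 2 mm. I release it and go to the handle.

```bash
M="python3 -m handwheel"
$M '0 0 0 0 0 0 0.2;0 0 0 0 0 0 0.2;0 0 0 0 0 0 0.2;0 0 0 0 0 0 0.2;0 0 0 0 0 0 0.2;0 0 0 0 0 0 0.2'
$M '0 0 -0.4 0 0 0 0.2;0 0 -0.8 0 0 0 0.2;0 0 -1 0 0 0 0.2;0 0 -1 0 0 0 0.2;0 0 -1 0 0 0 0.2'
$M '0 0 -0.3 0 0 0 -1;0 0 -0.3 0 0 0 -1'
$M '0.7 0 0 0 0 0 -1;0.7 0 0 0 0 0 -1;0.7 0 0 0 0 0 -1;0.7 0 0 0 0 0 -1'
$M '0.7 0 0 0 0 0 -1;0.7 0 0 0 0 0 -1;0.7 0 0 0 0 0 -1;0.7 0 0 0 0 0 -1;0.7 0 0 0 0 0 -1;0.7 0 0 0 0 0 -1'
python3 go.py 500.9 71.2 120 1.703
python3 - <<'E'
from h import *
b=viewer.capture("side")
A=cv2.resize(b["frame"][80:250,180:320][:,:,::-1],None,fx=4,fy=3.5,interpolation=2)
cv2.imwrite("pics/j.png",A)
print(bot.get_obs()["tool_pos"])
for q in [(500.9,71.2,117),(527.8,-131,86),(487.5,-167,12)]: print((proj(b,q)-[180,80]+.5)*[4,3.5]-.5)
for r in viewer.recognise("handle_grip",b): print(r["score"],r["centre"],proj(b,(500.9,71.2,110)))
E
```

```text
time: 13.63
tool_pos: [518.2, -68.5, 44.1]
tcp_rot: [-3.141, -0.0, 1.703]
contact_force: [0.6, 0.7, -0.5]
grip_width: 54.9
finger_force: 0.0
time: 14.05
tool_pos: [518.9, -68.7, 145.3]
tcp_rot: [3.139, 0.001, 1.703]
contact_force: [-0.2, 0.3, -0.4]
grip_width: 55.2
finger_force: 0.0
time: 14.22
tool_pos: [519.4, -68.8, 176.5]
tcp_rot: [3.138, 0.001, 1.703]
contact_force: [2.2, 0.1, 0.3]
grip_width: 46.1
finger_force: 0.0
time: 14.55
tool_pos: [508.2, 2.1, 172.8]
tcp_rot: [-3.139, -0.001, 1.705]
contact_force: [0.9, 0.3, 0.4]
grip_width: 19.3
finger_force: 0.0
time: 15.05
tool_pos: [500.1, 69.1, 173.7]
tcp_rot: [-3.141, 0.0, 1.702]
contact_force: [0.1, -0.5, 0.9]
grip_width: 0.6
finger_force: 0.0
t [0.02  0.011 0.537] r [-0.0002  0.0001 -0.0004] time 15.05 pos [500.1  69.1 173.7] yaw 1.702 w 0.6 F [ 0.1 -0.5  0.9]
[500.06724644  69.05560827 173.8383136 ]
[145.00822619 267.1309538 ]
[283.51708391 467.37976781]
[246.51736851 576.19889696]
0.42 [212.7, 159.2] [216.0375806  157.70700092]
```

View pics/j.png

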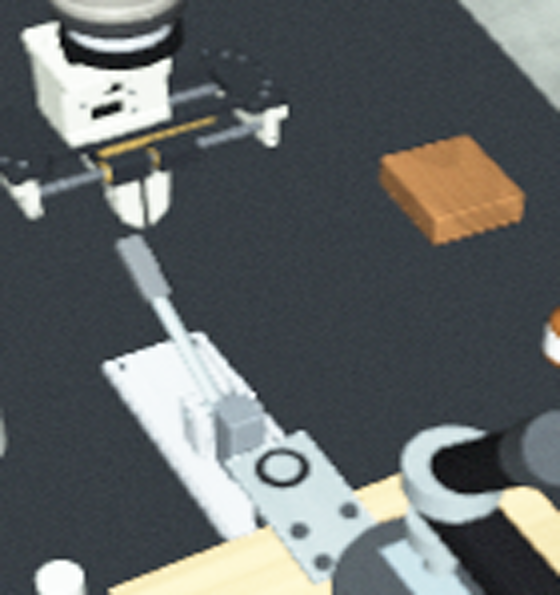

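The gripper is shut right above the grip. The grip shows at (144,267), as predicted. Pushing down now, along the handle's arc.

```bash
M="python3 -m handwheel"
$M '0.02 0.01 0.3 0 0 0 -1;0.02 0.01 0.48 0 0 0 -1;0.02 0.01 0.48 0 0 0 -1;0.02 0.01 0.48 0 0 0 -1'
$M '0.01 0 0.08 0 0 0 -1;0.04 0 0.16 0 0 0 -1;0.07 0 0.24 0 0 0 -1;0.1 0 0.32 0 0 0 -1;0.1 0 0.32 0 0 0 -1'
python3 go.py 500 80 57 1.703
$M '0.03 0 0.1 0 0 0 -1;0.05 0 0.2 0 0 0 -1;0.06 0 0.3 0 0 0 -1;0.06 0 0.3 0 0 0 -1;0.06 0 0.33 0 0 0 -1;0.06 0 0.33 0 0 0 -1'
python3 go.py 500 80 57 1.703
```

```text
time: 15.48
tool_pos: [500.3, 71.8, 125.8]
tcp_rot: [-3.14, -0.0, 1.702]
contact_force: [-0.1, 0.3, 0.1]
grip_width: 0.1
finger_force: 0.0
time: 15.9
tool_pos: [500.5, 82.8, 93.9]
tcp_rot: [3.139, 0.0, 1.703]
contact_force: [3.1, -0.6, 8.3]
grip_width: 0.3
finger_force: 3.9
t [-0.027 -0.009  0.369] r [0.0009 0.0001 0.0001] time 15.9 pos [500.5  82.8  93.9] yaw 1.703 w 0.3 F [ 3.1 -0.6  8.3]
time: 16.4
tool_pos: [499.5, 88.5, 61.7]
tcp_rot: [3.139, 0.0, 1.703]
contact_force: [1.1, -0.2, 10.0]
grip_width: 0.4
finger_force: 4.8
t [-0.085 -0.007  0.047] r [0.0008 0.0001 0.0001] time 16.4 pos [499.5  88.5  61.7] yaw 1.703 w 0.4 F [ 1.1 -0.2 10. ]
```

```bash
M="python3 -m handwheel"
$M '0 0 0.03 0 0 0 -1;0 0 0.03 0 0 0 -1;0 0 0.03 0 0 0 -1'
$M '0 0 0.02 0 0 0 -1;0 0 0.02 0 0 0 -1;0 0 0.02 0 0 0 -1'
$M '0 0 0.01 0 0 0 -1;0 0 0.01 0 0 0 -1'
python3 go.py 500 80 57 1.703
```

```text
time: 16.65
tool_pos: [499.5, 88.6, 59.1]
tcp_rot: [3.139, 0.0, 1.703]
contact_force: [0.8, 0.8, 10.8]
grip_width: 0.6
finger_force: 5.0
time: 16.9
tool_pos: [499.5, 88.7, 57.2]
tcp_rot: [3.139, 0.0, 1.703]
contact_force: [-0.2, 0.7, 9.4]
grip_width: 0.5
finger_force: 5.1
time: 17.07
tool_pos: [499.6, 88.7, 56.8]
tcp_rot: [3.138, 0.0, 1.703]
contact_force: [-1.9, 0.6, 16.7]
grip_width: 0.6
finger_force: 8.3
t [-0.086 -0.007 -0.002] r [0.001  0.0001 0.0001] time 17.07 pos [499.6  88.7  56.8] yaw 1.703 w 0.6 F [-1.9  0.6 16.7]
```

At the stop. I check the board's rise numerically from the earlier picture, without viewing another.

```bash
cat > rise.py <<'E'
from h import *
b=viewer.capture("side"); j=cv2.imread("pics/j.png")
A=cv2.resize(b["frame"][80:250,180:320][:,:,::-1],None,fx=4,fy=3.5,interpolation=2)
for (x,y,w,h,n,z) in [(250,440,70,60,"ring",86),]:
    m=cv2.matchTemplate(A,j[y:y+h,x:x+w],cv2.TM_CCOEFF_NORMED); _,v,_,l=cv2.minMaxLoc(m)
    print(n,"shift px crop",l[0]-x,l[1]-y,round(v,2))
p=lambda z:proj(b,[527.3,-131.3,z])*[4,3.5]
for r in (4,8,12,16): print(r,(p(86+r)-p(86)).round(1))
t=cv2.resize(j[505:595,100:260],None,fx=1,fy=1); m=cv2.matchTemplate(A,j[380:460,180:228],cv2.TM_CCOEFF_NORMED); _,v,_,l=cv2.minMaxLoc(m); print("jack cheeks shift",l[0]-180,l[1]-380,round(v,2))
E
python3 rise.py
```

```text
ring shift px crop 2 -11 0.97
4 [ 0.  -3.2]
8 [ 0.  -6.5]
12 [ 0.  -9.7]
16 [  0. -13.]
jack cheeks shift 0 0 0.96
```

```bash
M="python3 -m handwheel"
$M '-0.01 0 -0.1 0 0 0 -1;-0.02 0 -0.2 0 0 0 -1;-0.05 0 -0.32 0 0 0 -1;-0.09 0 -0.44 0 0 0 -1;-0.14 0 -0.56 0 0 0 -1;-0.18 0 -0.68 0 0 0 -1;-0.18 0 -0.75 0 0 0 -1;-0.18 0 -0.75 0 0 0 -1'
$M '0 0 0 0 0 0 -1;0 0 0 0 0 0 -1;0 0 0 0 0 0 -1;0 0 0 0 0 0 -1;0 0 0 0 0 0 -1;0 0 0 0 0 0 -1'
python3 go.py 500.9 71.2 120 1.703; python3 rise.py
python3 - <<'E'
from h import *
b=viewer.capture("side");j=cv2.imread("pics/j.png")
A=cv2.resize(b["frame"][80:250,180:320][:,:,::-1],None,fx=4,fy=3.5,interpolation=2)
m=cv2.matchTemplate(A,j[260:310,120:180],cv2.TM_CCOEFF_NORMED); _,v,_,l=cv2.minMaxLoc(m); print("handle shift",l[0]-120,l[1]-260,round(v,2))
E
```

```text
time: 17.78
tool_pos: [501.3, 70.5, 131.1]
tcp_rot: [3.14, 0.0, 1.703]
contact_force: [0.2, 1.0, 0.2]
grip_width: 0.3
finger_force: 0.0
time: 18.28
tool_pos: [500.7, 70.5, 129.9]
tcp_rot: [-3.141, -0.0, 1.703]
contact_force: [0.7, 0.2, -1.2]
grip_width: 0.1
finger_force: 0.0
t [0.007 0.003 0.099] r [-0.0002 -0.      0.    ] time 18.28 pos [500.7  70.5 129.9] yaw 1.703 w 0.1 F [ 0.7  0.2 -1.2]
ring shift px crop 0 0 1.0
4 [ 0.  -3.2]
8 [ 0.  -6.5]
12 [ 0.  -9.7]
16 [  0. -13.]
jack cheeks shift 0 0 1.0
handle shift 1 2 0.98
```

The handle is back up, the board is down and the jack has not moved. Second stroke.

```bash
M="python3 -m handwheel"
$M '0.01 0 0.1 0 0 0 -1;0.02 0 0.15 0 0 0 -1;0.05 0 0.23 0 0 0 -1;0.08 0 0.31 0 0 0 -1;0.11 0 0.38 0 0 0 -1;0.11 0 0.38 0 0 0 -1'
$M '0.03 0 0.1 0 0 0 -1;0.05 0 0.19 0 0 0 -1;0.06 0 0.27 0 0 0 -1;0.06 0 0.32 0 0 0 -1;0.06 0 0.32 0 0 0 -1;0.06 0 0.32 0 0 0 -1'
$M '0 0 0.03 0 0 0 -1;0 0 0.03 0 0 0 -1;0 0 0.03 0 0 0 -1'
python3 go.py 500 80 57 1.703
```

```text
time: 18.88
tool_pos: [499.7, 81.4, 91.2]
tcp_rot: [3.141, 0.001, 1.704]
contact_force: [0.8, -2.6, 7.8]
grip_width: 0.4
finger_force: 4.0
time: 19.38
tool_pos: [499.3, 86.7, 60.2]
tcp_rot: [3.14, 0.001, 1.704]
contact_force: [-0.2, -3.7, 9.4]
grip_width: 0.8
finger_force: 4.8
time: 19.63
tool_pos: [499.3, 86.8, 57.5]
tcp_rot: [3.14, 0.001, 1.703]
contact_force: [-0.6, -3.5, 10.6]
grip_width: 0.2
finger_force: 5.0
t [-0.068 -0.002  0.005] r [0.0005 0.0004 0.0001] time 19.63 pos [499.3  86.8  57.5] yaw 1.703 w 0.2 F [-0.6 -3.5 10.6]
```

```bash
M="python3 -m handwheel"
$M '0 0 0.015 0 0 0 -1;0 0 0.015 0 0 0 -1;0 0 0.015 0 0 0 -1'
$M '0 0 0.005 0 0 0 -1;0 0 0.005 0 0 0 -1;0 0 0.005 0 0 0 -1'
python3 rise.py
```

```text
time: 19.88
tool_pos: [499.4, 86.8, 56.9]
tcp_rot: [3.14, 0.001, 1.704]
contact_force: [-3.2, -4.0, 17.4]
grip_width: 0.5
finger_force: 8.5
time: 20.13
tool_pos: [499.4, 86.8, 56.7]
tcp_rot: [3.139, 0.001, 1.704]
contact_force: [-3.9, -3.4, 20.3]
grip_width: 0.7
finger_force: 10.1
ring shift px crop 2 -11 0.97
4 [ 0.  -3.2]
8 [ 0.  -6.5]
12 [ 0.  -9.7]
16 [  0. -13.]
jack cheeks shift 0 0 0.96
```

```bash
python3 -c "
from plant import bot; print(bot.close_job())"
```

```text
the job is handed in; nothing more can be done
None
```

Job handed in at about 20 s of the 67 s allowed: the cap is seated on the ram and under the ring to within about 2 mm, the handle was pumped twice and is held at its stop with about 20 N, and the camera puts the tab's rise at roughly 14 mm (16 mm nominal).

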